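Shovel up fallen gilt bosses beside a picture

ROBOT

A 6-joint arm with a two-finger parallel gripper is mounted at the origin on the work surface. World frame = base frame: x ahead of the robot, y to its left, z up, the work surface at z = 0. Lengths are in m, angles in rad, forces in N, time in s.
With the tool pointing down it reaches from about 0.35 to 0.775 m from the base axis. Payload 7.3 kg.
Tool frame: the origin (TCP) lies at the very end of the fingers, on their centre line; the grasp point (between the pads) lies 19 mm behind it (robot.pinch_z is the distance from the TCP to the grasp point, in m); z points along the fingers, y is the line along which they close (so a half turn about z gives the same grasp; the last joint's range is limited). The gripper opens to 92 mm and grips with 3 to 60 N. Pads are 19 mm wide; open, the fingers measure 130 mm over their backs; the gripper's body (75 mm by 190 mm) begins 47 mm behind the grasp point.
Start: joints at [-1.317, 0.342, 1.524, -0, 1.275, -0.146], TCP at [0.204, -0.484, 0.227] pointing down, gripper open.
Joint ranges: [-2.53, 2.53], [-0.77, 2.02], [0.04, 2.7], [-1, 4.14], [0.28, 2.66], [-3.11, 3.11]. Speed limits (rad/s): [2.57, 2.57, 3.14, 3.14, 3.14, 3.14].

INTERFACE

Orientations are given as [roll, pitch, yaw] about the fixed x, y, z axes, in that order (R = Rz(yaw) Ry(pitch) Rx(roll)).
In Python, from cell import robot gives the robot as it stands.
- The arm moves only by the tool move_arm, never from a script. Its argument "motion" is a list of rows, each a list of 6 numbers: the shift along the tool's x, y, z in units of 0.1 m (1.0 is 0.1 m), then the turn, a rotation vector about the tool's x, y, z in units of pi rad (1.0 is pi rad). In form: [[dx, dy, dz, rx, ry, rz], ...]. A call has 1 to 12 rows; each row is the pose to reach, as a shift and turn from the pose commanded when the call began, along the tool's axes at that moment, turning the shorter way round; what a row does not reach only later rows make up. A row lasts 1/8 s, in which the tool goes at most 62.5 mm and 10.7 degrees, less where a joint would pass 70% of its speed; a pose out of reach is approached as far as the arm can. A call with a number of a shift or a turn outside -1 to 1 is refused whole. A call with a gripper value outside its range is refused whole. "fingers" is the opening, from -1 (shut) to 1 (fully open), set as the call begins (left out, the last holds). The fingers move at their own pace and stop on an object; "newtons" is the grip in N (left out, the last holds). Time passes only in rows, so rows that repeat a pose let the fingers close. It gives the time, the measured TCP pose, the force, the opening and the grip force at its end, in the units of the state.
- robot.observe(): the state, without advancing time (a new reading comes with each control period).
- robot.read_camera(name): name is "side" or "top" or "wrist"; returns a dict with "image" (480x640x3 uint8, red, green, blue), "range_z" (480x640 float32, m along the optical axis (not along the pixel's ray), 0 where there is no reading), "vfov" (degrees; the focal length in pixels is half the picture's height over the tangent of half this angle, whatever the lens; pixels are square), "cx", "cy" (the principal point, pixels), "k1" (the pictures are not rectified: a ray, as slopes to the right and down, at radius r is drawn at 1 + k1 r^2 times it, then the intrinsics apply), "extrinsics" (4x4, takes a point from camera to world coordinates); the wrist camera has in their place "hand_eye" (4x4, takes a point from camera to tool coordinates, whose origin is the TCP and whose axes are the flange's). Camera axes: x right, y up, looking along -z (the intrinsics and any distortion apply to the point x, -y, -z); pixel columns grow to the right and rows downward; lengths in m; the calibration is good to about 2 mm. A picture is of the moment at which its call begins: read the wrist's pose just before it.
- robot.hand_in(): hands the job in; it is judged then, once.
The state is a dict: "time": time; "qpos": joint angles; "qvel": joint speeds; "joint_efforts": joint torques, N m; "tool_pos": TCP position; "tool_rot": TCP orientation; "contact_force": force on the tool from outside, world axes, zero at the start; "torque": the same for the moment, N m; "opening": finger opening in m; "grip_force": force on a finger pad.
Only numpy, scipy, OpenCV 4.12 (cv2) and the standard library are available. Lean on these libraries where they do the work, as an engineer would, in place of code of your own. Each camera call takes 0.05 s, during which the arm holds its last target. There are 200 camera calls.

TASK

Three freshly gilded bosses have fallen off and lie on the bench in front of the framed picture. Draw the flat scoop well out from under the riser shelf and let go of it, then take it by its orange handle, push its lip under the bosses against the picture's fixed near side and lift all three clear in it. Set the loaded scoop down level on the cork-topped round turntable and let go, with the bosses still in the pan; never touch the gilding with the robot, and leave the other things on the bench where they are.

Things in the scene. Friction and masses are not known exactly. Their poses are not given: they have to be found in the camera images.
- boss1_center (a point): gilt (brass-coloured) round boss, a button 26 mm across and 11 mm high lying foot down on the table, domed on top; its foot is only 10 mm across and the underside rises gently to the rim at 3 mm, so a thin lip slides under it; 25 g, slippery (friction about 0.4). This point is its centre, half-way up
- boss2_center (a point): a second such boss; its centre
- boss3_center (a point): a third such boss; its centre
- scoop_grip (a point): middle of the loose scoop's orange handle, half-way up it; axes: x from the handle to the lip, y left, z up. In the scoop's own frame (see scoop) this point is at x -78, z 44 mm. The handle is a bar along x, 95 mm long (x -125 to -30), 18 mm wide in y, from z 34 to 54, with a foot to the ground at its rear end. At the start it is under the riser shelf, the lip pointing out
- scoop_pan (a point): point on the upper face of the same scoop's pan floor, midway between the side walls, 70 mm behind the lip, 93 mm ahead of the handle's middle, 3 mm above the underside; axes as the scoop's. The scoop is rigid plastic, about 0.32 kg, mass centred near x -43; friction about 0.4 on bosses and picture, 0.6 on the table. It stands level on the table
- scoop: the scoop: origin at its underside, 85 mm behind the lip. Grey flat pan, 136 mm wide (120 inside), from its 34 mm high back wall (x -50 to -44) to the lip at x 85. Side walls 8 mm thick, 30 mm high, middle planes at y 64 and -64, x -50 to 60, firm enough to be pinched from above. Floor 3 mm thick, from x 35 tapering to 0.6 mm at the lip
- picture: framed picture lying flat, fixed to the bench: 240 mm (x) by 380 mm (y), 33 mm high, dark frame round a white sheet. Origin at the foot of the middle of its near side, which is the wall to push against: an upright face along y, 33 mm high; the picture lies on its +x side. The bosses lie before the middle of that face, their centres within 40 mm of its middle line and 30 to 80 mm from it
- riser: low plywood riser shelf, fixed: board 280 mm (x) by 200 mm (y), underside 85 mm and top 107 mm above the table, on two end legs; boxes stand on its far half, up to 165 mm above the table. Origin on the table under its centre; the scoop looks out of its +y side, whose edge is at y +100 mm
- turntable_top (a point): centre of the cork top of the fixed round turntable: 260 mm across, top 30 mm above the table; it does not turn
- amber_jar: amber jar, 60 mm across, 120 mm high, a bystander; origin at its foot
- white_can: white can, 66 mm across, 100 mm high, a bystander; origin at its foot
- blue_mug: blue cup, 72 mm across, 85 mm high, a bystander; origin at its foot
- brush: brush, 130 mm long, lying on the table, a bystander; its handle to its own -x
- glue_pot: small clear pot with a green cap, 44 mm across, 45 mm high, a bystander; origin at its foot
- tin: flat round steel tin, 44 mm across, 24 mm high, a bystander; origin at its foot
- boss1: the same boss as point boss1_center; origin at the middle of its foot
- boss2: the same boss as point boss2_center; origin at the middle of its foot
- boss3: the same boss as point boss3_center; origin at the middle of its foot

How it is judged:
On the way, in this order (a step that is already met when the one before it is completed fails the run):
1. the scoop has been drawn out (the middle of its handle 40 mm or more beyond the riser's edge), lies flat on the table and is let go (y of scoop_grip in the frame of riser above 0.14 m and height (world z) of scoop below 0.006 m and angle between scoop's own z axis and vertical below 0.06 rad and contact force between the fingers and scoop below 0.2 N), for 0.2 s.
2. held by its handle, the scoop carries all three bosses in its pan, the pan floor 60 mm or more above the table (contact force between the fingers and scoop above 0.5 N and distance between the grasp point and scoop_grip below 0.06 m and height (world z) of scoop_pan above 0.06 m and x of boss1_center in the frame of scoop_pan between -0.06 and 0.068 m and y of boss1_center in the frame of scoop_pan between -0.062 and 0.062 m and z of boss1_center in the frame of scoop_pan between -0.002 and 0.03 m and x of boss2_center in the frame of scoop_pan between -0.06 and 0.068 m and y of boss2_center in the frame of scoop_pan between -0.062 and 0.062 m and z of boss2_center in the frame of scoop_pan between -0.002 and 0.03 m and x of boss3_center in the frame of scoop_pan between -0.06 and 0.068 m and y of boss3_center in the frame of scoop_pan between -0.062 and 0.062 m and z of boss3_center in the frame of scoop_pan between -0.002 and 0.03 m), for 0.2 s.
At the end, for the whole second after the job is handed in: The scoop rests released on the turntable's cork top, level within 3 degrees and its underside within 4 mm of the cork, the marked point of its pan within 70 mm of the turntable's centre; all three bosses lie inside its pan; all at rest (contact force between the fingers and scoop below 0.2 N and x of boss1_center in the frame of scoop_pan between -0.06 and 0.068 m and y of boss1_center in the frame of scoop_pan between -0.062 and 0.062 m and z of boss1_center in the frame of scoop_pan between -0.002 and 0.03 m and x of boss2_center in the frame of scoop_pan between -0.06 and 0.068 m and y of boss2_center in the frame of scoop_pan between -0.062 and 0.062 m and z of boss2_center in the frame of scoop_pan between -0.002 and 0.03 m and x of boss3_center in the frame of scoop_pan between -0.06 and 0.068 m and y of boss3_center in the frame of scoop_pan between -0.062 and 0.062 m and z of boss3_center in the frame of scoop_pan between -0.002 and 0.03 m and horizontal distance between scoop_pan and turntable_top below 0.07 m and z of scoop in the frame of turntable_top between -0.004 and 0.004 m and angle between scoop's own z axis and vertical below 0.05 rad and linear speed of scoop below 0.02 m/s and linear speed of each of boss1, boss2, boss3 below 0.03 m/s); the robot touches nothing.
It fails at once if the robot itself touches a boss (contact force between any of the fingers, the arm and boss1 above 0.3 N or contact force between any of the fingers, the arm and boss2 above 0.3 N or contact force between any of the fingers, the arm and boss3 above 0.3 N).
It fails at once if another thing on the bench is moved by more than 30 mm (distance of any of amber_jar, white_can, blue_mug, brush, glue_pot, tin from where it was at the start of the episode above 0.03 m).
It also fails if it takes over 72 s, if anything falls off the work surface, if the arm or the gripper's body presses on something with over 40 N, if the wrist force passes 120 N, or if a joint passes its speed limit or range.

## Working session

There is one attempt and no reset: what is moved stays moved. The work goes in short steps, Python scripts to look and compute and a tool call to move; the robot and the scene stay as the last step left them, time stands still between calls to the robot, and variables do not carry over. Pictures are saved under pics/ and viewed, at most 10 in all, crops included, and the job is handed in when it is done.

Besides the shell and the picture viewer there is one more tool, called after ">>>" as a command line: name --pt "numbers of a row" for each row, then --argument value for the rest. move_arm: Moves the arm, as the interface text tells. Shifts and turns lie within -1 to 1; 1 stands for 0.1 m of shift or pi rad of turn. Its arguments: {"type":"object","properties":{"motion":{"type":"array"},"fingers":{"type":"number"},"newtons":{"type":"number"}},"required":["motion"]}

```bash
mkdir -p pics
cat > h.py <<'E'
import numpy as np, cv2
from cell import robot
from scipy.spatial.transform import Rotation as R
def T_tool(s):
    T=np.eye(4); T[:3,:3]=R.from_euler('xyz',s['tool_rot']).as_matrix(); T[:3,3]=s['tool_pos']; return T
def cam(name):
    s=robot.observe(); c=robot.read_camera(name)
    c['T']=c['extrinsics'] if 'extrinsics' in c else T_tool(s)@c['hand_eye']
    return c
def K(c):
    f=240/np.tan(np.radians(c['vfov'])/2)
    return np.array([[f,0,c['cx']],[0,f,c['cy']],[0,0,1.]]),np.array([c['k1'],0,0,0,0])
def cloud(c):
    k,d=K(c); v,u=np.mgrid[0:480,0:640]
    p=cv2.undistortPoints(np.stack([u,v],-1).reshape(-1,1,2).astype(np.float64),k,d).reshape(480,640,2)
    z=c['range_z']; P=np.stack([p[...,0]*z,-p[...,1]*z,-z],-1)
    W=P@c['T'][:3,:3].T+c['T'][:3,3]; W[z==0]=np.nan; return W
def save(c,n): cv2.imwrite('pics/'+n,c['image'][...,::-1])
E
python3 - <<'E'
from h import *
s=robot.observe(); print({k:np.round(v,3) for k,v in s.items()})
for n in ('top','side'):
    c=cam(n); save(c,n+'1.png'); np.save(n+'1.npy',cloud(c)); print(n,c['T'].round(3),c['vfov'],c['k1'])
E
```

```text
{'time': np.float64(0.0), 'qpos': array([-1.317,  0.343,  1.525,  0.   ,  1.275, -0.146]), 'qvel': array([ 0.   , -0.001, -0.   ,  0.001, -0.002,  0.002]), 'joint_efforts': array([-2.0000e-03, -4.3126e+01, -2.4422e+01,  7.2000e-02,  5.6000e-02,
       -0.0000e+00]), 'tool_pos': array([ 0.204, -0.483,  0.226]), 'tool_rot': array([-3.14, -0.  ,  0.4 ]), 'contact_force': array([-0.554,  0.495, -0.298]), 'torque': array([ 0.002, -0.012,  0.001]), 'grip_force': np.float64(0.0), 'opening': np.float64(0.092)}
top [[ 0.013  0.992 -0.127  0.399]
 [-1.     0.01  -0.025  0.016]
 [-0.024  0.127  0.992  1.21 ]
 [ 0.     0.     0.     1.   ]] 49.12253071553873 -0.14993762464489965
side [[-0.811  0.403 -0.425  0.083]
 [-0.586 -0.553  0.593  0.675]
 [ 0.004  0.73   0.684  0.793]
 [ 0.     0.     0.     1.   ]] 52.47368076714211 -0.005055715364676548
```

View pics/top1.png

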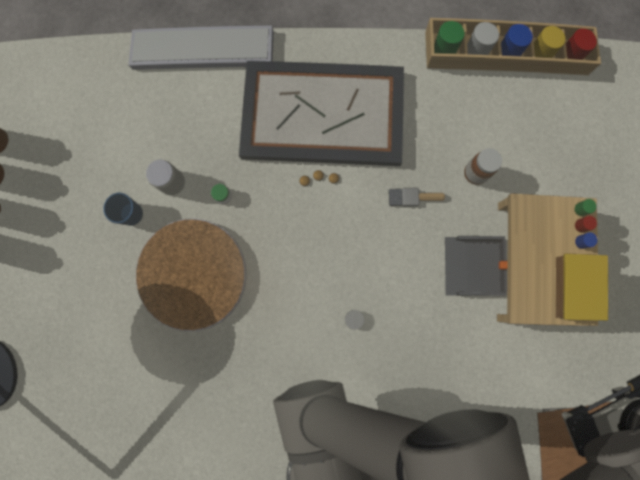

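View pics/side1.png

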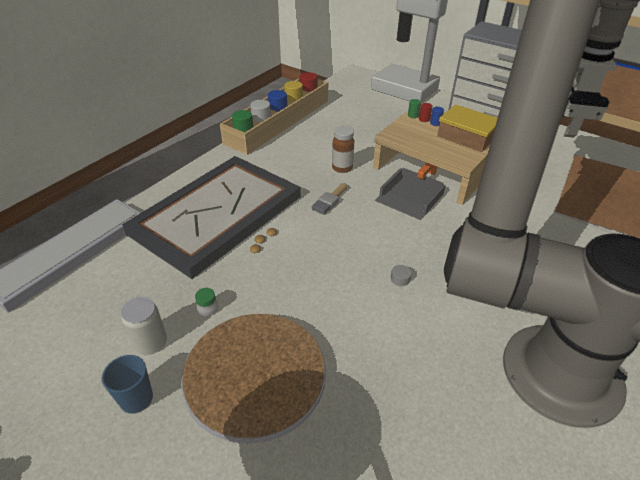

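The top view shows +x up and +y left. The scoop pan is at (475,265) with its orange stub at (503,265), the bosses are at (305,180), (319,175) and (334,178), the picture's near edge is at row ~160, and the turntable is at (191,275). The side view agrees with this.

Run:
```python
from h import *
W=np.load('top1.npy'); im=cv2.imread('pics/top1.png')
P=lambda u,v:W[v,u].round(4)
for n,(u,v) in dict(b1=(305,180),b2=(319,175),b3=(334,178),jar=(488,160),can=(160,172),mug=(121,207),glue=(220,192),tin=(355,319),brushL=(393,197),brushR=(442,197),riserTL=(512,198),riserBL=(512,318),frameL=(245,155),frameR=(398,157),panLT=(450,240),panLB=(449,292),stub=(503,265)).items(): print(n,P(u,v))
h=cv2.cvtColor(im,cv2.COLOR_BGR2HSV); x,y,z=W[...,0],W[...,1],W[...,2]
# picture near edge
for u in (255,290,320,350,390):
    c=W[150:172,u]; k=c[c[:,2]>0.022]; print('edge',u,k[-1].round(4) if len(k) else None)
# turntable
m=(z>0.022)&(z<0.04)&(x<0.5)&(y>0.1); q=np.argwhere(m)[:,::-1].astype(np.int32)
pts=(W[m][:,:2]*1000).astype(np.float32); print('tt',cv2.minEnclosingCircle(pts),np.median(W[m][:,2]))
# scoop dark pixels
m=(im.max(2)<110)&(np.ptp(im,axis=2)<14)&(x>0.2)&(x<0.55)&(y<-0.2)&(y>-0.42)&(z<0.05); m[:,:440]=0;m[:,510:]=0;m[:225]=0;m[305:]=0
print('scoop',m.sum(),[a.round(1) if hasattr(a,'round') else a for a in map(np.array,cv2.minAreaRect((W[m][:,:2]*1000).astype(np.float32)))],W[m].min(0),W[m].max(0))
w=m&(z>0.02); print('walls',[np.array(a) for a in cv2.minAreaRect((W[w][:,:2]*1000).astype(np.float32))], np.median(W[w][:,2]))
# riser
m=(z>0.1)&(z<0.115)&(y<-0.2); m[:,:495]=0; print('riser',[np.array(a) for a in cv2.minAreaRect((W[m][:,:2]*1000).astype(np.float32))])
# bosses
b=((h[...,0]>10)&(h[...,0]<30)&(h[...,1]>90)); b[:168]=0;b[190:]=0;b[:,:290]=0;b[:,345:]=0
n,l,st,ce=cv2.connectedComponentsWithStats(b.astype(np.uint8))
for i in range(1,n):
  if st[i,4]>10: print('boss',ce[i],st[i,4],W[l==i].mean(0).round(4),W[l==i].max(0).round(4))
s=np.load('side1.npy'); print('side frame corners, handle:',s[268,192],s[194,299],s[172,427])
print('side bosses',s[249,255],s[239,260],s[232,272])
```

```text
b1 [0.6799 0.084  0.0125]
b2 [0.6927 0.0515 0.0104]
b3 [0.6855 0.0163 0.0113]
jar [ 0.7037 -0.3157  0.1206]
can [0.6768 0.4016 0.1005]
mug [0.6125 0.5222 0.0174]
glue [0.643  0.2759 0.0471]
tin [ 0.3606 -0.034   0.0225]
brushL [ 0.6399 -0.1202  0.0203]
brushR [ 0.6417 -0.2345  0.0184]
riserTL [ 0.6235 -0.3695  0.1082]
riserBL [ 0.3664 -0.3631  0.1056]
frameL [0.7332 0.2233 0.0365]
frameR [ 0.7307 -0.1307  0.0367]
panLT [ 0.5436 -0.2552  0.0009]
panLB [ 0.423  -0.2503  0.0048]
stub [ 0.4825 -0.3633  0.0517]
edge 255 [0.732  0.2017 0.0237]
edge 290 [0.7301 0.1194 0.0226]
edge 320 [0.7252 0.049  0.0327]
edge 350 [ 0.7233 -0.0205  0.0244]
edge 390 [ 0.7202 -0.1128  0.0305]
tt ((315.1485595703125, 519.9073486328125), 347.74078369140625) 0.03132859465789706
scoop 3585 [array([ 481. , -315.5]), array([148. , 138.6]), np.float64(89.3)] [ 0.41175438 -0.39021352 -0.00668319] [ 0.54999979 -0.2416861   0.039564  ]
walls [array([ 482.96807861, -321.13916016]), array([134.14219666, 112.15062714]), array(0.05735187)] 0.030961721873248083
riser [array([ 694.83813477, -479.8190918 ]), array([247.52761841, 690.60754395]), array(89.90395355)]
boss [317.75       174.93333333] 60 [0.6927 0.0544 0.0108] [0.7026 0.0634 0.0151]
boss [333.22413793 177.62068966] 58 [0.6865 0.0181 0.0111] [0.696  0.0281 0.0186]
boss [304.         180.37288136] 59 [0.6795 0.0864 0.0107] [0.6902 0.0961 0.0177]
side frame corners, handle: [0.7324447  0.23111672 0.03145131] [ 0.72208999 -0.13923916  0.01066426] [ 0.47717817 -0.38737352  0.04221872]
side bosses [0.67529967 0.09096815 0.0128228 ] [0.68921044 0.05706992 0.01180407] [0.68424478 0.01862212 0.009095  ]
```

>>> move_arm --pt "1 -0.4 0 0 0 -0.373" --pt "1 -0.4 0 0 0 -0.373" --pt "1 -0.4 0 0 0 -0.373" --pt "1 -0.4 0 0 0 -0.373" --pt "1 -0.4 0 0 0 -0.373" --pt "1 -0.4 0 0 0 -0.373" --pt "1 -0.4 0 0 0 -0.373" --pt "1 -0.4 0 0 0 -0.373" --fingers 1

```text
time: 1.1
tool_pos: [0.2808, -0.4076, 0.2264]
tool_rot: [-3.141, -0.001, 1.571]
contact_force: [-1.0, -0.5, -0.2]
opening: 0.092
grip_force: 0.0
```

>>> move_arm --pt "0.5 0.5 0 0 0 0" --pt "1 1 0 0 0 0" --pt "1 1 0 0 0 0"

```text
time: 1.48
tool_pos: [0.3825, -0.3054, 0.2266]
tool_rot: [3.141, -0.001, 1.574]
contact_force: [-0.1, -1.1, -0.3]
opening: 0.0919
grip_force: 0.0
```

>>> move_arm --pt "0.3 0.3 0 0 0 0" --pt "0.6 0.4 0 0 0 0" --pt "0.6 0.4 0 0 0 0" --pt "0.6 0.4 0 0 0 0"

```text
time: 1.98
tool_pos: [0.4205, -0.2486, 0.2267]
tool_rot: [-3.141, 0.001, 1.571]
contact_force: [-0.4, -0.3, -0.1]
opening: 0.0921
grip_force: 0.0
```

Run:
```python
from h import *
s=robot.observe(); print(s['time'],s['tool_pos'],s['tool_rot'],s['qpos'].round(2))
c=cam('wrist'); save(c,'w1.png'); np.save('w1.npy',cloud(c)); print(c['T'].round(3))
```

```text
1.975 [ 0.42047679 -0.24856552  0.2267212 ] [-3.14141209e+00  6.86034477e-04  1.57099329e+00] [-0.69  0.28  1.62 -0.    1.25 -0.69]
[[ 1.    -0.    -0.     0.42 ]
 [ 0.     0.952  0.305 -0.165]
 [ 0.    -0.305  0.952  0.384]
 [ 0.     0.     0.     1.   ]]
```

View pics/w1.png

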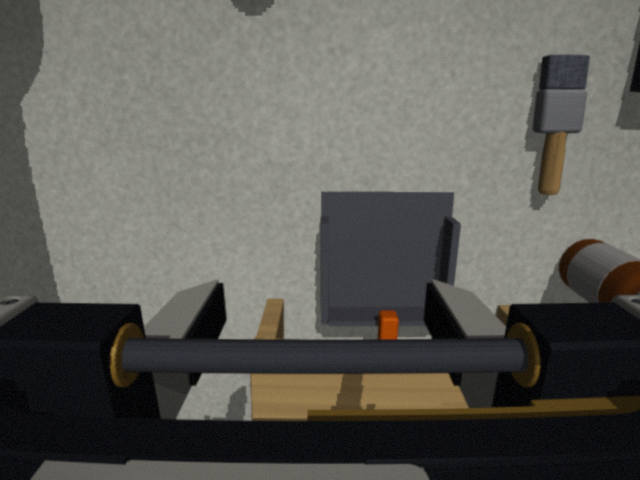

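The wrist view shows the scoop lip at row 192, columns 321–453. Its walls are at columns 324 and 452 and the handle stub is at (388,325).

Run:
```python
from h import *
W=np.load('w1.npy'); f=lambda u,v:print((u,v),W[v,u].round(4))
for p in [(323,194),(387,195),(451,194),(387,250),(387,312),(388,320),(388,330)]: f(*p)
for v in (230,260,290): 
    r=W[v]; k=np.where((r[:,2]>0.02)&(r[:,2]<.045)&(np.arange(640)>300)&(np.arange(640)<480))[0]
    a=k[k<390];b=k[k>=390]; print(v,[ (r[i].round(4)) for i in (a[0],a[-1],b[0],b[-1]) if len(k)] if len(a) and len(b) else k)
```

```text
(323, 194) [ 0.418  -0.2453 -0.0006]
(387, 195) [ 0.4829 -0.2459  0.001 ]
(451, 194) [ 0.549  -0.2451 -0.0012]
(387, 250) [ 0.4856 -0.3046  0.0026]
(387, 312) [ 0.4827 -0.3579  0.0391]
(388, 320) [ 0.4817 -0.3591  0.0528]
(388, 330) [ 0.4821 -0.3699  0.0535]
230 [array([ 0.4162, -0.2747,  0.0279]), array([ 0.4229, -0.2747,  0.0281]), array([ 0.5432, -0.2768,  0.0209]), array([ 0.5499, -0.2741,  0.0299])]
260 [array([ 0.4161, -0.3058,  0.0282]), array([ 0.423 , -0.3059,  0.028 ]), array([ 0.5429, -0.3083,  0.022 ]), array([ 0.5506, -0.3055,  0.0292])]
290 [321 322 323 324 325 326 327 328]
```

>>> move_arm --pt "-0.25 0 0.4 0 0 0" --pt "-0.45 -0.01 0.9 0 0 0" --pt "-0.45 -0.01 1 0 0 0"

```text
time: 2.4
tool_pos: [0.4177, -0.2935, 0.1239]
tool_rot: [-3.137, -0.004, 1.568]
contact_force: [0.1, 0.0, 0.3]
opening: 0.0918
grip_force: 0.0
```

>>> move_arm --pt "0 0 0.4 0 0 0" --pt "0 0 0.8 0 0 0" --pt "0 0 1 0 0 0"

```text
time: 2.78
tool_pos: [0.4195, -0.2927, 0.0261]
tool_rot: [-3.141, -0.001, 1.571]
contact_force: [0.4, 0.4, 0.2]
opening: 0.0918
grip_force: 0.0
```

>>> move_arm --pt "0 0 0.1 0 0 0" --pt "0 0 0.18 0 0 0" --pt "0 0 0.18 0 0 0" --pt "0 0 0.18 0 0 0"

```text
time: 3.28
tool_pos: [0.4202, -0.2931, 0.0095]
tool_rot: [3.141, 0.001, 1.572]
contact_force: [-0.3, -0.2, -0.1]
opening: 0.092
grip_force: 0.0
```

>>> move_arm --pt "0 0 0 0 0 0" --pt "0 0 0 0 0 0" --pt "0 0 0 0 0 0" --pt "0 0 0 0 0 0" --pt "0 0 0 0 0 0" --pt "0 0 0 0 0 0" --fingers -1 --newtons 25

```text
time: 4.03
tool_pos: [0.4198, -0.2927, 0.0087]
tool_rot: [-3.142, 0.0, 1.572]
contact_force: [0.9, 0.6, 0.4]
opening: 0.0365
grip_force: 0.0
```

>>> move_arm --pt "0 0 0 0 0 0" --pt "0 0 0 0 0 0" --pt "0 0 0 0 0 0" --pt "0 0 0 0 0 0" --pt "0 0 0 0 0 0"

```text
time: 4.65
tool_pos: [0.4198, -0.2928, 0.0087]
tool_rot: [3.142, 0.0, 1.572]
contact_force: [-0.8, -0.4, 0.5]
opening: 0.0076
grip_force: 25.0
```

>>> move_arm --pt "0.15 0 0 0 0 0" --pt "0.35 0 0 0 0 0" --pt "0.55 0 0 0 0 0" --pt "0.75 0 0 0 0 0" --pt "0.95 0 0 0 0 0" --pt "0.95 0 0 0 0 0"

```text
time: 5.4
tool_pos: [0.4194, -0.1957, 0.0087]
tool_rot: [-3.14, -0.001, 1.574]
contact_force: [-1.0, 1.2, -0.8]
opening: 0.0077
grip_force: 25.0
```

>>> move_arm --pt "0.15 0 0 0 0 0" --pt "0.35 0 0 0 0 0" --pt "0.5 0 0 0 0 0" --pt "0.5 0 0 0 0 0"

```text
time: 5.9
tool_pos: [0.4194, -0.1466, 0.0087]
tool_rot: [-3.141, -0.001, 1.573]
contact_force: [-0.2, 0.5, 0.3]
opening: 0.0079
grip_force: 25.0
```

Run:
```python
from h import *
c=cam('top'); save(c,'top2.png'); W=cloud(c); np.save('top2.npy',W)
import cv2
cv2.imwrite('pics/top2c.png',cv2.resize(c['image'][140:340,340:640,::-1],None,fx=2.5,fy=2.5))
```

```text
(no output)
```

View pics/top2c.png

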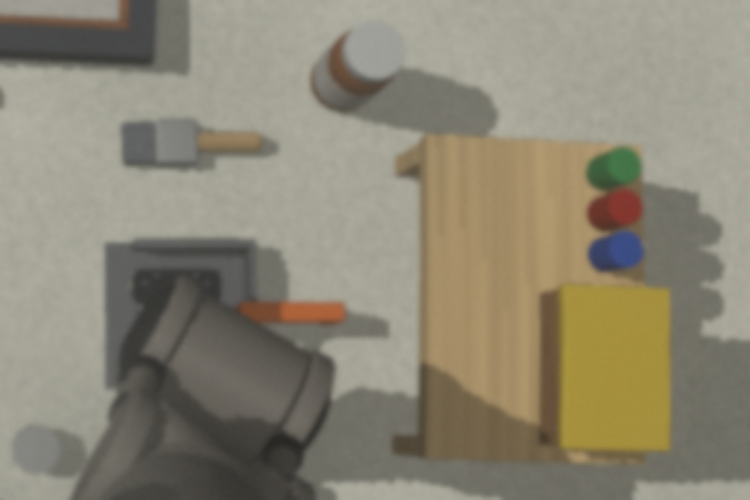

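The scoop is out, with its orange handle at crop (290,312), clear of the riser. Next I release it and rise.

>>> move_arm --pt "0 0 0 0 0 0" --pt "0 0 0 0 0 0" --pt "0 0 0 0 0 0" --pt "0 0 0 0 0 0" --pt "0 0 0 0 0 0" --fingers 0.3

```text
time: 6.58
tool_pos: [0.4197, -0.1479, 0.0087]
tool_rot: [3.142, 0.0, 1.571]
contact_force: [-1.1, 0.0, -0.9]
opening: 0.0531
grip_force: 0.0
```

>>> move_arm --pt "0 0 -0.2 0 0 0" --pt "0 0 -0.6 0 0 0" --pt "0 0 -1 0 0 0"

```text
time: 6.95
tool_pos: [0.4194, -0.1476, 0.1097]
tool_rot: [-3.141, -0.0, 1.572]
contact_force: [0.4, -0.3, 0.2]
opening: 0.0595
grip_force: 0.0
```

>>> move_arm --pt "-0.6 0.3 -0.2 0 0 0" --pt "-1 0.6 -0.4 0 0 0" --pt "-1 0.6 -0.4 0 0 0" --pt "-1 0.6 -0.4 0 0 0"

```text
time: 7.45
tool_pos: [0.4789, -0.247, 0.1479]
tool_rot: [-3.14, -0.001, 1.571]
contact_force: [-0.3, -0.4, -0.3]
opening: 0.0597
grip_force: 0.0
```

Run:
```python
from h import *
s=robot.observe(); print(s['time'],s['tool_pos'],s['tool_rot'])
for n in ('wrist','top'):
    c=cam(n); W=cloud(c); save(c,n+'3.png'); im=c['image'].astype(int); z=W[...,2]
    o=(im[...,0]>im[...,1]*1.8)&(im[...,0]>120)&(z>0.045)&(z<0.062)&(abs(W[...,0]-.483)<.05)&(abs(W[...,1]+.26)<.09)
    if o.sum()>20:
        p=W[o]; print(n,o.sum(),p.min(0),p.max(0),np.median(p[:,2]),cv2.minAreaRect((p[:,:2]*1000).astype(np.float32)))
```

```text
7.45 [ 0.47890793 -0.24698563  0.14791692] [-3.13985054e+00 -1.33454485e-03  1.57132279e+00]
wrist 3031 [ 0.47473706 -0.30507762  0.04532277] [ 0.49185788 -0.21134726  0.05562377] 0.05279192999936633 ((483.2776794433594, -258.21124267578125), (93.73592376708984, 17.11182403564453), 89.9542465209961)
```

The handle's middle is at (0.483,-0.258), and the scoop still points along +y. I'll descend and grip it just ahead of the middle.

>>> move_arm --pt "-0.04 0.04 0.3 0 0 0" --pt "-0.04 0.04 0.7 0 0 0" --pt "-0.04 0.04 0.9 0 0 0" --pt "-0.04 0.04 0.9 0 0 0"

```text
time: 8.05
tool_pos: [0.4823, -0.2499, 0.0571]
tool_rot: [-3.138, -0.003, 1.572]
contact_force: [1.1, -0.0, 0.7]
opening: 0.06
grip_force: 0.0
```

>>> move_arm --pt "0 0 0.2 0 0 0" --pt "0 0 0.34 0 0 0" --pt "0 0 0.34 0 0 0" --pt "0 0 0.34 0 0 0"

```text
time: 8.55
tool_pos: [0.4842, -0.2518, 0.0254]
tool_rot: [3.141, 0.001, 1.572]
contact_force: [-0.4, -0.7, -0.3]
opening: 0.0593
grip_force: 0.0
```

>>> move_arm --pt "0 0 0 0 0 0" --pt "0 0 0 0 0 0" --pt "0 0 0 0 0 0" --pt "0 0 0 0 0 0" --pt "0 0 0 0 0 0" --pt "0 0 0 0 0 0" --pt "0 0 0 0 0 0" --fingers -1 --newtons 55

```text
time: 9.43
tool_pos: [0.4838, -0.2517, 0.0247]
tool_rot: [3.142, 0.0, 1.572]
contact_force: [0.2, 0.0, 0.0]
opening: 0.0174
grip_force: 55.0
```

>>> move_arm --pt "0 0 -0.1 0 0 0" --pt "0 0 -0.3 0 0 0" --pt "0 0 -0.5 0 0 0" --pt "0 0 -0.7 0 0 0" --pt "0 0 -0.8 0 0 0" --pt "0 0 -0.8 0 0 0"

```text
time: 10.18
tool_pos: [0.484, -0.2518, 0.1053]
tool_rot: [3.141, 0.001, 1.572]
contact_force: [-0.4, 0.0, -3.1]
opening: 0.0173
grip_force: 55.0
```

>>> move_arm --pt "0.05 0 0 0 0 0.03" --pt "0.15 0 0 0 0 0.08" --pt "0.25 -0.05 0 0 0 0.13" --pt "0.35 -0.1 0 0 0 0.18" --pt "0.45 -0.1 0 0 0 0.23" --pt "0.55 -0.15 0 0 0 0.28" --pt "0.65 -0.2 0 0 0 0.33" --pt "0.75 -0.2 0 0 0 0.38" --pt "0.85 -0.2 0 0 0 0.43" --pt "0.95 -0.2 0 0 0 0.48" --pt "1 -0.2 0 0 0 0.5" --pt "1 -0.2 0 0 0 0.5"

```text
time: 11.68
tool_pos: [0.4631, -0.1511, 0.1039]
tool_rot: [-3.141, 0.002, 0.002]
contact_force: [0.6, -0.3, -3.1]
opening: 0.0173
grip_force: 55.0
```

>>> move_arm --pt "0 -0.1 0 0 0 0" --pt "0 -0.3 0 0 0 0" --pt "0 -0.55 0 0 0 0" --pt "0 -0.8 0 0 0 0" --pt "0 -0.95 0 0 0 0" --pt "0 -1 0 0 0 0"

```text
time: 12.42
tool_pos: [0.4636, -0.051, 0.1047]
tool_rot: [3.141, 0.0, 0.002]
contact_force: [-0.4, -0.5, -3.2]
opening: 0.0172
grip_force: 55.0
```

>>> move_arm --pt "0 -0.2 0 0 0 0" --pt "0 -0.45 0 0 0 0" --pt "0 -0.7 0 0 0 0" --pt "0 -0.9 0 0 0 0" --pt "0 -1 0 0 0 0" --pt "0 -1 0 0 0 0" --pt "0 -1 0 0 0 0"

```text
time: 13.3
tool_pos: [0.4637, 0.0476, 0.1047]
tool_rot: [3.141, -0.0, 0.0]
contact_force: [0.4, 0.0, -2.5]
opening: 0.0179
grip_force: 55.0
```

Run:
```python
from h import *
s=robot.observe(); print(s['time'],s['tool_pos'],s['tool_rot'],s['qpos'].round(2))
c=cam('wrist'); save(c,'w4.png'); np.save('w4.npy',cloud(c))
```

```text
13.3 [0.46367203 0.04762195 0.10467361] [ 3.14121418e+00 -6.45540093e-05  3.90336040e-04] [-0.06  0.38  1.85 -0.    0.91  1.51]
```

View pics/w4.png

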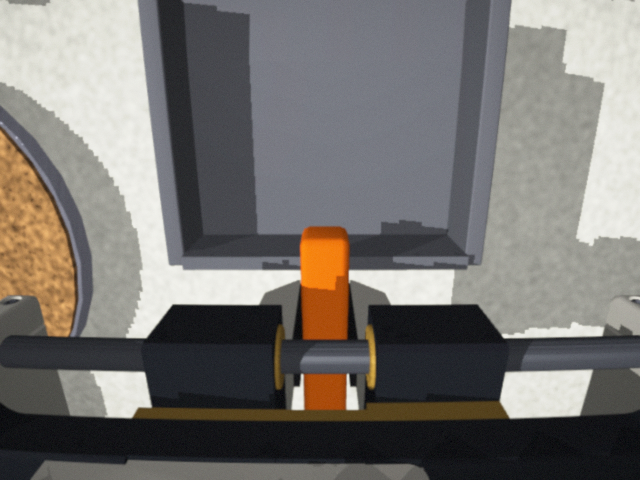

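The wrist view shows the empty pan held straight in the fingers, with the handle at (325,290) and the turntable's edge to the left at column ~75. Next I check the pan's tilt and refine the wall and boss positions.

Run:
```python
from h import *
W=np.load('w4.npy'); p=W[60:200,265:435].reshape(-1,3); p=p[~np.isnan(p[:,0])]
A=np.c_[p[:,:2]-[.58,.05],np.ones(len(p))]; print('pan plane dz/dx,dz/dy,z',np.linalg.lstsq(A,p[:,2],rcond=None)[0].round(4),p.min(0),p.max(0))
L=W[120];k=np.where((L[:,2]>.1)&(L[:,2]<.125))[0]; print('walls',L[k[0]],L[k[-1]])
c=cam('top'); W=cloud(c); im=c['image']; h=cv2.cvtColor(im,cv2.COLOR_RGB2HSV); save(c,'top4.png')
x,y,z=W[...,0],W[...,1],W[...,2]
m=(h[...,0]>3)&(h[...,0]<22)&(h[...,1]>60)&(x<.55)&(x>.2)&(y>.12)&(y<.5)&(z>.02)&(z<.045)
q=(W[m][:,:2]*1000).astype(np.float32); print('tt',m.sum(),cv2.minEnclosingCircle(q),cv2.fitEllipse(cv2.convexHull(q)),np.median(z[m]))
# picture top surface edge: z>0.028 min x per y bin
m=(z>.027)&(z<.045)&(x>.7)&(x<.98)&(y>-.12)&(y<.21)
B=[];
for yy in np.arange(-.12,.21,.03):
    k=m&(abs(y-yy)<.008); B.append((yy,np.percentile(x[k],1)))
B=np.array(B); print(B.round(4).tolist(),np.polyfit(B[:,0],B[:,1],1))
b=(h[...,0]>10)&(h[...,0]<30)&(h[...,1]>90); b[:168]=0;b[190:]=0;b[:,:290]=0;b[:,345:]=0
n,l,st,ce=cv2.connectedComponentsWithStats(b.astype(np.uint8))
for i in range(1,n):
  if st[i,4]>10: print('boss',ce[i],W[l==i].mean(0).round(4))
```

```text
pan plane dz/dx,dz/dy,z [-0.0015 -0.0009  0.0816] [ 0.50550927 -0.00468545  0.07913572] [0.56796839 0.07656377 0.0844565 ]
walls [0.54322391 0.11535942 0.10946478] [ 0.54329566 -0.01901827  0.10895757]
tt 8625 ((455.2279052734375, 344.7825927734375), 127.09373474121094) ((450.4300537109375, 344.3654479980469), (236.31808471679688, 256.53192138671875), 178.00167846679688) 0.03152890002932085
[[-0.12, 0.7206], [-0.09, 0.7213], [-0.06, 0.7222], [-0.03, 0.7233], [0.0, 0.7243], [0.03, 0.7259], [0.06, 0.7268], [0.09, 0.7274], [0.12, 0.7294], [0.15, 0.7312], [0.18, 0.7313]] [0.03808136 0.72466156]
boss [317.74193548 174.93548387] [nan nan nan]
boss [333.22033898 177.69491525] [0.6864 0.0181 0.0106]
boss [304.04918033 180.44262295] [0.6793 0.0863 0.0105]
```

>>> move_arm --pt "0 -0.05 0.2 0 0 0.006" --pt "0 -0.14 0.4 0 0 0.012" --pt "0 -0.14 0.6 0 0 0.012" --pt "0 -0.14 0.75 0 0 0.012" --pt "0 -0.14 0.8 0 0 0.012" --pt "0 -0.14 0.81 0 0 0.012" --pt "0 -0.14 0.81 0 0 0.012"

```text
time: 14.28
tool_pos: [0.4634, 0.0619, 0.0247]
tool_rot: [3.141, 0.0, -0.037]
contact_force: [-4.1, -0.3, 6.0]
opening: 0.0176
grip_force: 55.0
```

>>> move_arm --pt "0.05 0 0 0 0 0" --pt "0.12 0 0 0 0 0" --pt "0.19 0 0 0 0 0" --pt "0.26 0 0 0 0 0" --pt "0.33 0 0 0 0 0" --pt "0.4 0 0 0 0 0" --pt "0.45 0 0 0 0 0" --pt "0.5 0 0 0 0 0"

```text
time: 15.28
tool_pos: [0.5135, 0.0602, 0.0247]
tool_rot: [3.141, 0.0, -0.037]
contact_force: [-4.9, 0.3, 8.5]
opening: 0.0175
grip_force: 55.0
```

>>> move_arm --pt "0.04 0 0 0 0 0" --pt "0.08 0 0 0 0 0" --pt "0.12 0 0 0 0 0" --pt "0.16 0 0 0 0 0" --pt "0.2 0 0 0 0 0" --pt "0.24 0 0 0 0 0" --pt "0.28 0 0 0 0 0" --pt "0.32 0 0 0 0 0" --pt "0.36 0 0 0 0 0" --pt "0.4 0 0 0 0 0"

```text
time: 16.52
tool_pos: [0.5534, 0.0588, 0.0247]
tool_rot: [3.142, 0.0, -0.037]
contact_force: [-4.8, -0.2, 7.4]
opening: 0.018
grip_force: 55.0
```

Run:
```python
from h import *
c=cam('top'); cv2.imwrite('pics/top5c.png',cv2.resize(c['image'][120:270,230:430,::-1],None,fx=4,fy=4,interpolation=cv2.INTER_CUBIC))
```

```text
(no output)
```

View pics/top5c.png

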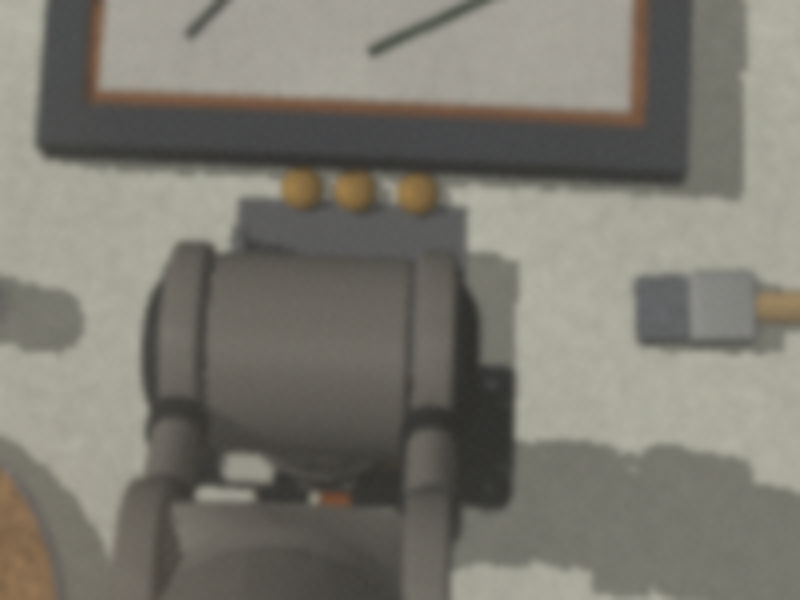

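All three bosses, at crop (302,188), (355,190) and (416,193), are lined up at the frame with the lip just under them. I'll push the last stretch gently.

>>> move_arm --pt "0.02 0 0 0 0 0" --pt "0.04 0 0 0 0 0" --pt "0.06 0 0 0 0 0" --pt "0.08 0 0 0 0 0" --pt "0.1 0 0 0 0 0" --pt "0.12 0 0 0 0 0" --pt "0.14 0 0 0 0 0" --pt "0.14 0 0 0 0 0"

```text
time: 17.58
tool_pos: [0.5674, 0.0583, 0.0247]
tool_rot: [3.141, 0.0, -0.037]
contact_force: [-3.8, 0.7, 7.5]
opening: 0.0174
grip_force: 55.0
```

>>> move_arm --pt "0.01 0 0 0 0 0" --pt "0.02 0 0 0 0 0" --pt "0.02 0 0 0 0 0"

```text
time: 17.95
tool_pos: [0.5691, 0.0582, 0.0247]
tool_rot: [3.141, 0.0, -0.037]
contact_force: [-5.8, 0.3, 6.7]
opening: 0.0175
grip_force: 55.0
```

>>> move_arm --pt "0.01 0 0 0 0 0" --pt "0.02 0 0 0 0 0" --pt "0.02 0 0 0 0 0"

```text
time: 18.32
tool_pos: [0.5712, 0.0581, 0.0247]
tool_rot: [3.142, 0.0, -0.037]
contact_force: [-5.6, -0.4, 7.2]
opening: 0.0173
grip_force: 55.0
```

Run:
```python
from h import *
c=cam('top'); cv2.imwrite('pics/top6c.png',cv2.resize(c['image'][140:200,270:370,::-1],None,fx=7,fy=7,interpolation=cv2.INTER_CUBIC))
```

```text
(no output)
```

View pics/top6c.png

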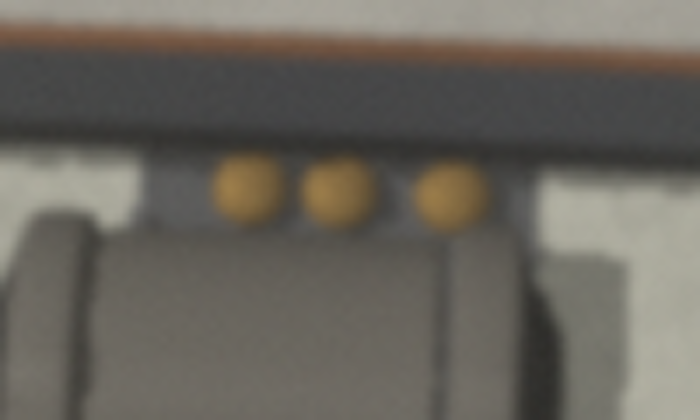

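The bosses, at crop (250,188), (338,192) and (450,196), are over the pan, and the lip is almost at the wall. I'll push a few mm more until it touches.

>>> move_arm --pt "0.01 0 0 0 0 0" --pt "0.02 0 0 0 0 0" --pt "0.02 0 0 0 0 0"

```text
time: 18.75
tool_pos: [0.5717, 0.0581, 0.0247]
tool_rot: [3.141, 0.004, -0.037]
contact_force: [-10.7, 0.2, 11.2]
opening: 0.0175
grip_force: 55.0
```

>>> move_arm --pt "0.01 0 0 0 0 0" --pt "0.01 0 0 0 0 0"

```text
time: 19.0
tool_pos: [0.5717, 0.0581, 0.0247]
tool_rot: [3.141, 0.006, -0.037]
contact_force: [-13.9, -0.1, 14.4]
opening: 0.0173
grip_force: 55.0
```

The lip is against the wall. I'll back off gently, then lift with the lip tilted up.

>>> move_arm --pt "-0.02 0 0 0 0 0" --pt "-0.03 0 0 0 0 0" --pt "-0.04 0 -0.01 0 0 0" --pt "-0.05 0 -0.02 0 0 0" --pt "-0.06 0 -0.05 0 0 0" --pt "-0.07 0 -0.1 0 0.005 0" --pt "-0.08 0 -0.16 0 0.012 0" --pt "-0.1 0 -0.22 0 0.02 0" --pt "-0.12 0 -0.29 0 0.03 0" --pt "-0.14 0 -0.36 0 0.04 0" --pt "-0.16 0 -0.43 0 0.05 0" --pt "-0.18 0 -0.5 0 0.055 0"

```text
time: 20.5
tool_pos: [0.5559, 0.0589, 0.0742]
tool_rot: [3.142, -0.174, -0.037]
contact_force: [-0.5, 0.3, -4.0]
opening: 0.0175
grip_force: 55.0
```

Run:
```python
from h import *
for n in('wrist','side'):
    c=cam(n); save(c,n+'7.png'); W=cloud(c); np.save(n+'7.npy',W)
    im=c['image']; h=cv2.cvtColor(im,cv2.COLOR_RGB2HSV); x,y,z=W[...,0],W[...,1],W[...,2]
    b=(h[...,0]>12)&(h[...,0]<32)&(h[...,1]>90)&(abs(x-.66)<.1)&(abs(y-.05)<.08)&(z<.13)&(z>.04)
    k,l,st,ce=cv2.connectedComponentsWithStats(b.astype(np.uint8))
    for i in range(1,k):
        if st[i,4]>15: print(n,ce[i].round(),st[i,4],W[l==i].mean(0).round(4))
```

```text
wrist [323. 272.] 2994 [0.5766 0.0593 0.1062]
side [267. 206.] 67 [0.6955 0.018  0.0848]
side [255. 214.] 74 [0.6968 0.0562 0.0849]
side [246. 220.] 76 [0.6982 0.0862 0.0851]
```

View pics/side7.png

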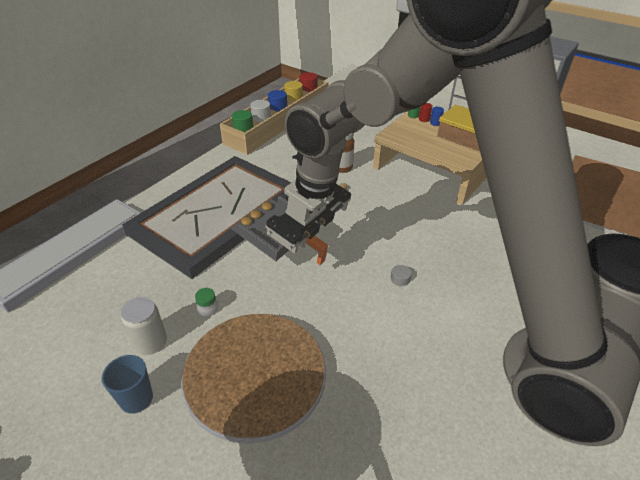

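The side view shows all three bosses, at (246,220), (255,214) and (267,206), in the pan near the lip, clear of the table and frame. I'll lift higher while measuring the turntable once more from the first cloud.

>>> move_arm --pt "0.01 0 -0.05 0 0 0" --pt "0.03 0 -0.15 0 0 0" --pt "0.05 0 -0.28 0 0 0" --pt "0.07 0 -0.42 0 0 0" --pt "0.09 0 -0.53 0 0 0" --pt "0.1 0 -0.59 0 0 0" --pt "0.1 0 -0.6 0 0 0" --pt "0.1 0 -0.6 0 0 0"

```text
time: 21.6
tool_pos: [0.5557, 0.0589, 0.1342]
tool_rot: [3.142, -0.172, -0.037]
contact_force: [0.1, 0.4, -3.7]
opening: 0.0177
grip_force: 55.0
```

Run:
```python
from h import *
from scipy.optimize import least_squares
W=np.load('top1.npy'); x,y,z=W[...,0],W[...,1],W[...,2]
m=((z>.022)&(z<.042)&(x<.62)&(x>.25)&(y>.18)&(y<.5)).astype(np.uint8)
n,l,st,ce=cv2.connectedComponentsWithStats(m); i=1+st[1:,4].argmax(); m=l==i
q=W[m][:,:2]; hull=cv2.convexHull((q*1000).astype(np.float32))[:,0]/1000
print(m.sum(),q.min(0),q.max(0)); 
r=least_squares(lambda p:np.hypot(*(hull-p[:2]).T)-p[2],[.45,.34,.13],loss='soft_l1',f_scale=.003); print(r.x,np.median(z[m]))
s=robot.observe();print(s['time'],s['tool_pos'],s['tool_rot'])
```

```text
9704 [0.32722929 0.21550659] [0.58601856 0.47288759]
[0.45622649 0.34478867 0.12941542] 0.03139455681761916
21.6 [0.55570611 0.0588888  0.13417992] [ 3.14151474 -0.17202664 -0.03688687]
```

>>> move_arm --pt "-0.06 -0.06 -0.01 0 0 0" --pt "-0.18 -0.18 -0.03 0 0 0" --pt "-0.34 -0.34 -0.06 0 0 0" --pt "-0.5 -0.5 -0.09 0 0 0" --pt "-0.66 -0.67 -0.12 0 0 0" --pt "-0.81 -0.82 -0.14 0 0 0" --pt "-0.92 -0.94 -0.165 0 0 0" --pt "-0.985 -1 -0.173 0 0 0" --pt "-0.985 -1 -0.173 0 0 0"

```text
time: 22.72
tool_pos: [0.4594, 0.1629, 0.1346]
tool_rot: [3.141, -0.173, -0.036]
contact_force: [1.1, 0.4, -4.8]
opening: 0.0175
grip_force: 55.0
```

>>> move_arm --pt "-0.04 -0.06 -0.007 0 0 0" --pt "-0.13 -0.18 -0.023 0 0 0" --pt "-0.25 -0.34 -0.044 0 0 0" --pt "-0.36 -0.5 -0.063 0 0 0" --pt "-0.48 -0.67 -0.084 0 0 0" --pt "-0.59 -0.82 -0.104 0 0 0" --pt "-0.67 -0.94 -0.118 0 0 0" --pt "-0.715 -1 -0.126 0 0 0" --pt "-0.715 -1 -0.126 0 0 0"

```text
time: 23.85
tool_pos: [0.3909, 0.2653, 0.1347]
tool_rot: [3.142, -0.173, -0.036]
contact_force: [-0.2, -0.4, -4.2]
opening: 0.0176
grip_force: 55.0
```

>>> move_arm --pt "0 -0.06 0 0 0 0" --pt "0 -0.18 0 0 0 0" --pt "0 -0.32 0 0 0 0" --pt "0 -0.46 0 0 0 0" --pt "0 -0.6 0 0 0 0" --pt "0 -0.72 0 0 0 0" --pt "0 -0.79 0 0 0 0" --pt "0 -0.82 0 0 0 0" --pt "0 -0.82 0 0 0 0"

```text
time: 24.98
tool_pos: [0.3939, 0.347, 0.1346]
tool_rot: [3.141, -0.173, -0.037]
contact_force: [-0.4, -0.6, -3.6]
opening: 0.0177
grip_force: 55.0
```

Run:
```python
from h import *
s=robot.observe();T=T_tool(s);print(s['time'],s['tool_pos'],s['tool_rot'])
for n in('top','side'):
    c=cam(n); save(c,n+'8.png'); W=cloud(c); im=c['image']; h=cv2.cvtColor(im,cv2.COLOR_RGB2HSV); x,y,z=W[...,0],W[...,1],W[...,2]
    b=(h[...,0]>12)&(h[...,0]<32)&(h[...,1]>90)&(abs(x-.51)<.06)&(abs(y-.345)<.07)&(z<.2)&(z>.08)
    k,l,st,ce=cv2.connectedComponentsWithStats(b.astype(np.uint8))
    for i in range(1,k):
        if st[i,4]>15: p=W[l==i].mean(0); print(n,ce[i].round(),st[i,4],p.round(4),'tool',(T[:3,:3].T@(p-T[:3,3])).round(4))
```

```text
24.975 [0.39386233 0.34698129 0.13464754] [ 3.14125708 -0.17263998 -0.03681004]
top [163. 232.] 92 [0.536  0.3724 0.1462] tool [ 0.141  -0.0307  0.0128]
top [176. 233.] 96 [0.5351 0.343  0.1451] tool [ 0.141  -0.0012  0.014 ]
top [194. 234.] 95 [0.5335 0.3045 0.146 ] tool [0.1409 0.0373 0.013 ]
side [230. 296.] 137 [0.5322 0.3053 0.1441] tool [0.1393 0.0366 0.0148]
side [214. 309.] 151 [0.5342 0.3433 0.1438] tool [ 0.1399 -0.0015  0.0151]
side [201. 320.] 158 [0.5351 0.3731 0.1439] tool [ 0.1397 -0.0313  0.0149]
```

The bosses haven't shifted; they're still ~53 mm ahead of the pan point. Next I level the scoop and start down.

>>> move_arm --pt "0 0 0 0 -0.004 0" --pt "0 0 0 0 -0.01 0" --pt "0 0 0 0 -0.018 0" --pt "0 0 0 0 -0.026 0" --pt "0 0 0 0 -0.034 0" --pt "0 0 0 0 -0.042 0" --pt "0 0 0 0 -0.049 0" --pt "0 0 0 0 -0.053 0" --pt "0 0 0 0 -0.055 0" --pt "0 0 0 0 -0.055 0" --pt "0 0 0 0 -0.055 0"

```text
time: 26.45
tool_pos: [0.3938, 0.3471, 0.1347]
tool_rot: [3.141, -0.0, -0.037]
contact_force: [-0.2, 0.6, -3.4]
opening: 0.0175
grip_force: 55.0
```

>>> move_arm --pt "0 0 0.05 0 0 0" --pt "0 0 0.14 0 0 0" --pt "0 0 0.24 0 0 0" --pt "0 0 0.34 0 0 0" --pt "0 0 0.43 0 0 0" --pt "0 0 0.5 0 0 0" --pt "0 0 0.54 0 0 0" --pt "0 0 0.55 0 0 0" --pt "0 0 0.55 0 0 0"

```text
time: 27.58
tool_pos: [0.394, 0.3471, 0.0799]
tool_rot: [-3.141, -0.0, -0.037]
contact_force: [-1.2, 0.1, -4.5]
opening: 0.0175
grip_force: 55.0
```

Run:
```python
from h import *
s=robot.observe(); c=cam('wrist'); W=cloud(c); save(c,'w9.png'); print(s['time'],s['tool_pos'],s['tool_rot'])
p=W[60:200,265:435].reshape(-1,3); p=p[~np.isnan(p[:,0])]
A=np.c_[p[:,:2]-[.394,.345],np.ones(len(p))]; print(np.linalg.lstsq(A,p[:,2],rcond=None)[0].round(4),p.min(0),p.max(0))
```

```text
27.575 [0.39404633 0.34713888 0.07990562] [-3.14147560e+00 -3.55434766e-04 -3.68514452e-02]
[-0.0039  0.0001  0.057 ] [0.43421379 0.29342132 0.053694  ] [0.49903595 0.37439406 0.05945144]
```

>>> move_arm --pt "0 0 0.05 0 0 0" --pt "0 0 0.12 0 0 0" --pt "0 0 0.18 0 0 0" --pt "0 0 0.22 0 0 0" --pt "0 0 0.235 0 0 0" --pt "0 0 0.245 0 0 0" --pt "0 0 0.25 0 0 0" --pt "0 0 0.25 0 0 0"

```text
time: 28.62
tool_pos: [0.3941, 0.3472, 0.0549]
tool_rot: [-3.141, -0.0, -0.037]
contact_force: [0.5, 1.3, -1.8]
opening: 0.0175
grip_force: 55.0
```

>>> move_arm --pt "0 0 0.004 0 0 0" --pt "0 0 0.006 0 0 0" --pt "0 0 0.006 0 0 0"

```text
time: 29.0
tool_pos: [0.3941, 0.3472, 0.0547]
tool_rot: [-3.141, -0.001, -0.037]
contact_force: [-2.4, -1.4, 6.0]
opening: 0.0177
grip_force: 55.0
```

>>> move_arm --pt "0 0 0 0 0 0" --pt "0 0 0 0 0 0" --pt "0 0 0 0 0 0" --pt "0 0 0 0 0 0" --pt "0 0 0 0 0 0" --pt "0 0 0 0 0 0" --fingers 0.3

```text
time: 29.75
tool_pos: [0.3939, 0.3471, 0.0541]
tool_rot: [3.142, -0.0, -0.037]
contact_force: [-0.2, 0.7, -0.5]
opening: 0.0597
grip_force: 0.0
```

>>> move_arm --pt "0 0 -0.1 0 0 0" --pt "0 0 -0.3 0 0 0" --pt "0 0 -0.6 0 0 0" --pt "0 0 -1 0 0 0" --pt "0 0 -1 0 0 0"

```text
time: 30.38
tool_pos: [0.3956, 0.3482, 0.1578]
tool_rot: [-3.137, -0.006, -0.037]
contact_force: [1.0, 0.7, -0.6]
opening: 0.0597
grip_force: 0.0
```

>>> move_arm --pt "-0.1 0.4 0 0 0 0" --pt "-0.2 0.8 -0.2 0 0 0" --pt "-0.2 1 -0.3 0 0 0" --pt "-0.2 1 -0.3 0 0 0" --pt "-0.2 1 -0.3 0 0 0"

```text
time: 31.0
tool_pos: [0.3701, 0.2482, 0.1836]
tool_rot: [3.141, 0.001, -0.037]
contact_force: [-0.7, 0.7, -0.5]
opening: 0.0596
grip_force: 0.0
```

Run:
```python
from h import *
s=robot.observe(); print(s['time'],s['tool_pos'],s['opening'])
c=cam('top'); W=cloud(c); im=c['image']; h=cv2.cvtColor(im,cv2.COLOR_RGB2HSV); x,y,z=W[...,0],W[...,1],W[...,2]
b=(h[...,0]>12)&(h[...,0]<32)&(h[...,1]>100)&(abs(x-.51)<.06)&(abs(y-.345)<.058)&(z>.035)
k,l,st,ce=cv2.connectedComponentsWithStats(b.astype(np.uint8))
for i in range(1,k):
    if st[i,4]>15: print(ce[i].round(),st[i,4],W[l==i].mean(0).round(4))
p=W[(abs(x-.44-.04)<.04)&(abs(y-.345)<.04)&(z>.02)&(z<.045)]
A=np.c_[p[:,:2]-[.48,.345],np.ones(len(p))]; print('floor',len(p),np.linalg.lstsq(A,p[:,2],rcond=None)[0].round(4))
cv2.imwrite('pics/top10.png',cv2.resize(im[130:380,80:380,::-1],None,fx=2,fy=2))
```

```text
31.0 [0.37014543 0.24822322 0.18363257] 0.05958669369816161
[177. 239.] 70 [0.5352 0.3727 0.0423]
[189. 239.] 73 [0.5339 0.3432 0.0428]
[206. 240.] 70 [0.5324 0.3048 0.0425]
floor 1064 [-0.0103  0.0028  0.0343]
```

View pics/top10.png

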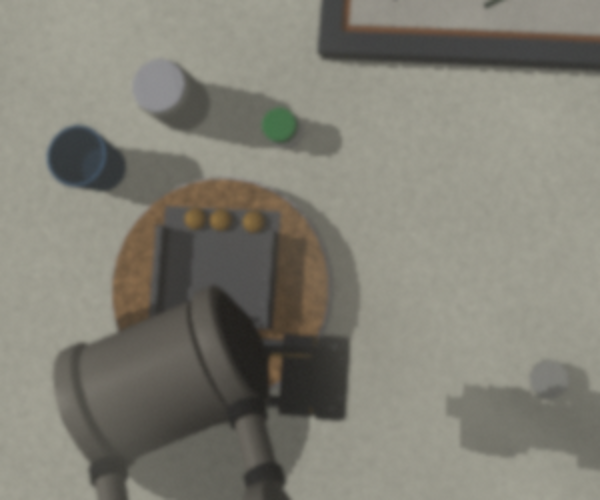

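The scoop lies level on the cork with all three bosses in the pan, at crop (195,219), (220,220) and (253,221), and the gripper is clear. Handing in.

```bash
python3 -c "
from cell import robot
print(robot.hand_in())"
```

```text
the job is handed in; nothing more can be done
None
```

The scoop rests released and level on the turntable with all three bosses in its pan, and the job was handed in at about 31 s (no verdict was returned).

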